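# Set the changeover switch to off and fit its snap cover

## Task

On the grey changeover switch, first set the red-knobbed lever upright at its green mark (off) and leave it standing there. Then fit the orange terminal cover over the open bay of the switch and press it straight down until both clips snap through and it sits flush; finish while still holding it down with a steady push of about 10 N, not letting up or taking the hand away. Leave the white spare cover and everything else on the bench where it is.

Things in the scene. Friction and masses are not known exactly. Their poses are not given: they have to be found in the camera images.
- unit: Changeover switch, fixed to the bench: a grey plastic housing 120 mm (its x) by 250 mm (its y) by 50 mm high. Origin at the centre of its underside; z up. The terminal bay is an open pocket in its top centred at y = -60 mm; the lever stands at y = +75 mm. Two short metal conduit hubs stick out 18 mm from its -y end.
- bay (a point): Centre of the mouth of the terminal bay, level with the housing's top face (50 mm above the bench), axes as the housing's. The pocket is 32 mm wide (x), 77 mm long (y), 42 mm deep. Fitted home, the cover is centred on it, its y along the housing's y (either way round), its plate flush on the housing and its origin 26 mm below this point.
- catch_l (a point): Middle of the white spring catch at the pocket's +y end (its twin at the -y end mirrors it), 12.5 mm below the mouth; a round 10 mm nose sticks 5.5 mm into the pocket. The cover's clips meet the catches 17 mm above home; pressing then takes about 10 N (to 15 N off-centre). At about 9 mm above home the clips pass, the force drops suddenly (the catches even pull the cover in a little), then comes the hard stop.
- lever (a joint): Angle of the lever about the housing's y axis, rad: 0 = upright at the green mark (off), negative = leaning to the housing's -x side, positive = to its +x side; range -0.95 to 0.95. It starts leaning. Stiff hinge: it stays where it is left; moving it at the knob takes about 2 N.
- lever_knob (a point): Centre of the red ball on the end of the lever, 26 mm in diameter, 75 mm from the hinge; the stem is a steel rod 10 mm thick. Upright, it is 130 mm above the bench.
- lever_hinge (a point): Centre of the lever's hinge, 55 mm above the bench, fixed in the housing; the axis runs along the housing's y. A grey quadrant disc 26 mm in radius, bearing the green mark at its top, stands 12 to 18 mm to the +y side of it.
- cover: Orange plastic terminal cover, loose, about 80 g, standing on its two clips on the bench. Origin at the centre of its underside (bottom of the clips); z up. Plate 66 mm (x) by 100 mm (y) by 5 mm, its underside 26 mm above the origin. The clips, at y = +-33 mm, are rounded beads 28 mm long (x) and 8 mm thick; outer faces 74 mm apart.
- cover_rib (a point): Centre of the top of the cover's grip rib, 58 mm above the cover's origin. The rib is 12 mm thick (cover's x), 44 mm long (y) and rises 27 mm above the plate: grip it across x, from above.
- spare: White spare cover of another pattern, loose, to be left alone: the same plate and rib on a plain block 58 x 92 x 26 mm. Origin at the centre of its underside.
- coupling: Steel conduit coupling standing on end, 42 mm in diameter, 46 mm high; bystander. Origin under its centre.
- driver: Screwdriver lying on the bench along its x; bystander.
- jar: Closed jar 68 mm in diameter, 85 mm high; bystander. Origin under its centre.
- elbow: Steel conduit elbow lying flat, a quarter bend of 70 mm radius in 24 mm pipe; bystander.
- carton: Open white carton of fittings, 90 x 120 x 60 mm; bystander. Origin under its centre.
- tin: Blue tin 70 x 50 x 35 mm; bystander. Origin under its centre.
Mind the look-alikes: they are no part of the job. What is meant by the cover is not pink, and is the smaller of those in its own colour.

How it is judged (in metres and radians):
On the way, in this order (a step that is already met when the one before it is completed fails the run):
1. the lever stands upright at the green mark (value of joint lever between -0.12 and 0.12 rad and velocity of joint lever between -0.05 and 0.05 rad/s), for 0.3 s.
2. the orange cover has snapped home on the bay, with the lever still upright (z of cover in the frame of bay between -0.03 and -0.024 m and horizontal distance between cover and bay below 0.006 m and angle between the y axis of cover and the y axis of unit, either way round below 0.1 rad and angle between cover's own z axis and vertical below 0.08 rad and value of joint lever between -0.12 and 0.12 rad), for 0.2 s.
At the end, for the whole second after the job is handed in: The orange cover sits on the bay within 2 mm of flush, within 6 mm of centre and 0.1 rad of square, and level; the robot presses on it, and the cover bears on the switch with more than 4 N, throughout the last second; the lever is within 0.12 rad of upright (all of step 2 and contact force between cover and unit above 4 N and contact force between any of the fingers, the arm and cover above 3 N); the arm keeps its last pose, push and grip.
It fails at once if the white spare cover is moved more than 30 mm (distance of spare from where it was at the start of the episode above 0.03 m).
It fails at once if another thing on the bench is moved more than 30 mm (distance of any of coupling, driver, jar, elbow, carton, tin from where it was at the start of the episode above 0.03 m).
It also fails if it takes over 64 s, if anything falls off the work surface, if the arm or the gripper's body presses on something with over 40 N, if the wrist force passes 120 N, or if a joint passes its speed limit or range.

## Robot

A 6-joint arm with a two-finger parallel gripper is mounted at the origin on the work surface. World frame = base frame: x ahead of the robot, y to its left, z up, the work surface at z = 0. Lengths are in m, angles in degrees, forces in N, time in s.
With the tool pointing down it reaches from about 0.25 to 0.725 m from the base axis. Payload 9.7 kg.
Tool frame: the origin (TCP) lies at the very end of the fingers, on their centre line; the grasp point (between the pads) lies 19 mm behind it; y points along the fingers, x is the direction in which the jaws open and shut, and the axes are right-handed (so a half turn about y gives the same grasp; the last joint's range is limited). The gripper opens to 85 mm and grips with 20 to 120 N. Pads are 22 mm wide; open, the fingers measure 114 mm over their backs; the gripper's body (76 mm by 85 mm) begins 54 mm behind the grasp point. The pads swing forward as they close: fully open they stand 13 mm farther back than shut.
Start: joints at [-65.26, 4.979, 10.078, 95.1, 0, 90], TCP at [0.23, -0.5, 0.231] pointing down, gripper open.
Joint ranges: [-179.16, 179.16], [-48.56, 103.87], [-65.8, 70.77], [-126.05, 130.52], [-82.76, 87.17], [-180, 180]. Speed limits (degrees/s): [127.2, 127.2, 147.25, 180, 180, 180].

## Interface

Orientations are given as [roll, pitch, yaw] about the fixed x, y, z axes, in that order (R = Rz(yaw) Ry(pitch) Rx(roll)).
In Python, from workcell import bot gives the robot as it stands.
- The arm moves only by the shell command python3 -m jog 'ROWS' [FORCE]. ROWS is JSON, a list of rows, each a list of 7 numbers: the closure, from 0 (fully open) to 1 (shut), then the shift along the world's x, y, z in units of 25 mm (1.0 is 25 mm), then the turn, a rotation vector about the world's x, y, z in units of 5 degrees (1.0 is 5 degrees). A call has 1 to 5 rows; each row is the pose to reach, as a shift and turn from the pose commanded when the call began; what a row does not reach only later rows make up. A row lasts 1/10 s, in which the tool goes at most 50 mm and 8.59 degrees, less where a joint would pass 70% of its speed; a pose out of reach is approached as far as the arm can. A call with a gripper value outside its range is refused whole. The fingers move at their own pace and stop on an object; FORCE is the grip in N (left out, the last holds). Time passes only in rows, so rows that repeat a pose let the fingers close. It gives the time, the measured TCP pose, the force and the opening at its end, in the units of the state.
- bot.get_obs(): the state, without advancing time (a new reading comes with each control period).
- bot.camera(name): name is "scene" or "top" or "wrist"; returns (picture, depth): 400x640x3 uint8, red, green, blue; 400x640 float32, m along the optical axis (not along the pixel's ray), 0 where there is no reading.
- bot.camera_model(name): a dict with "fx", "fy", "cx", "cy" (pixels), "rvec" (rotation vector, rad) and "tvec" (3), from world to camera coordinates, as OpenCV has them; the wrist camera has in their place "tool_from_camera" (4x4, takes a point from camera to tool coordinates, whose origin is the TCP and whose axes are the tool frame's). Camera axes: x right, y down, z forward; pixel columns grow to the right and rows downward; lengths in m; the calibration is good to about 2 mm. A picture is of the moment at which its call begins: read the wrist's pose just before it. camera_model takes no time and is no camera call.
- bot.job_done(): hands the job in, once; it reports no verdict.
Trained networks look in the newest picture that a camera, given by its name, has taken for a name from the list of things; names that differ only in an ending like _2 or _b are one class to them, and where a whole thing is asked for, a point or a joint stands for the part that bears it (a point fixed in the world has none). Each returns a list of dicts, best first, with "conf" (0 to 1); they miss things now and then, are a little off and sometimes report something else, mostly with a low value. They report only what shows in the picture. A call takes as long as a camera call. They do not tell look-alikes from the thing itself.
- bot.regions_of(camera, label): "pixels" (400x640 bool, what is visible of it) and "point" ([row, column] in pixels, amid what is visible of it).
The state is a dict: "time": time; "q": joint angles; "qd": joint speeds; "joint_efforts": joint torques, N m; "ee_pos": TCP position; "tcp_rot": TCP orientation; "wrist_force": force on the tool from outside, world axes, zero at the start; "torque": the same for the moment, N m; "opening": finger opening in m.
Only numpy, scipy, OpenCV 4.12 (cv2) and the standard library are available. Lean on these libraries where they do the work, as an engineer would, in place of code of your own. Each camera call takes 0.05 s, during which the arm holds its last target. There are 200 camera calls.

## Working session

There is one attempt and no reset: what is moved stays moved. The work goes in short steps, Python scripts to look and compute and a shell command to move; the robot and the scene stay as the last step left them, time stands still between calls to the robot, and variables do not carry over. Pictures are saved under pics/ and viewed, about 8 in all and at most 12, crops included, and the job is handed in when it is done.

```bash
mkdir -p pics; ls
cat > h.py <<'E'
import numpy as np, cv2
from workcell import bot
def cam(name):
    m=bot.camera_model(name); return m
def world(name,depth,rc):
    m=bot.camera_model(name); rc=np.atleast_2d(rc); z=depth[rc[:,0],rc[:,1]]
    p=np.c_[(rc[:,1]-m['cx'])/m['fx']*z,(rc[:,0]-m['cy'])/m['fy']*z,z]
    R=cv2.Rodrigues(np.array(m['rvec'],float))[0]; w=(p-np.array(m['tvec']).ravel())@R
    return w[z>0]
E
python3 - <<'E'
from h import *
print(bot.get_obs())
for c in ("top","scene"):
    pic,d=bot.camera(c); cv2.imwrite(f"pics/{c}1.png",pic[...,::-1]); np.save(f"{c}_d.npy",d); np.save(f"{c}_p.npy",pic)
    for l in ("cover","unit","lever_knob","spare","bay","cover_rib","catch_l","lever","jar","coupling","driver","elbow","carton","tin"):
        for r in bot.regions_of(c,l):
            rc=np.argwhere(r["pixels"]); w=world(c,d,rc); col=np.median(pic[r["pixels"]],0)
            print(c,l,round(r["conf"],2),r["point"],len(rc),np.median(w,0).round(3),w[:,2].max().round(3) if len(w) else 0,col)
E
```

```text
pics
{'time': 0.0, 'q': array([-6.52595533e+01,  5.00963959e+00,  1.00341315e+01,  9.51003339e+01,
        2.33225316e-03,  9.00008197e+01]), 'qd': array([-0.00142152, -0.04297799,  0.02029138,  0.0166005 ,  0.02581795,
       -0.05967167]), 'joint_efforts': array([-8.12105627e-04, -5.20385206e+01,  4.64808726e+01,  1.58429181e-02,
       -7.92210926e-05, -3.80082986e-05]), 'ee_pos': array([ 0.23009009, -0.49929523,  0.2305942 ]), 'tcp_rot': array([-8.99976688e+01,  7.58420217e-02, -6.52603730e+01]), 'wrist_force': array([-0.18343715,  0.42069054,  0.44146809]), 'torque': array([0.00929436, 0.02068752, 0.00250911]), 'opening': 0.0852386969418016}
top cover 0.97 [266.0, 425.2] 1749 [ 0.35  -0.308  0.045] 0.089 [209. 108.   7.]
top cover 0.9 [149.4, 447.6] 790 [ 0.686 -0.377  0.032] 0.064 [210. 121. 142.]
top cover 0.84 [211.4, 420.5] 838 [ 0.514 -0.301  0.032] 0.063 [211. 107.   1.]
top unit 0.86 [214.6, 238.4] 4080 [0.51  0.202 0.052] 0.124 [137. 128. 123.]
top lever_knob 0.6 [218.5, 203.1] 99 [0.485 0.289 0.11 ] 0.124 [133.  27.  23.]
top lever_knob 0.52 [213.4, 239.5] 4145 [0.51  0
[... 2270 characters left out ...]
347.0] 68 [0.488 0.288 0.102] 0.121 [223.  53.  54.]
scene lever 0.28 [181.1, 342.3] 2565 [0.53  0.187 0.049] 0.121 [135. 125. 117.]
scene jar 0.57 [276.9, 331.6] 852 [ 0.744 -0.219  0.062] 0.09 [196. 193. 171.]
scene coupling 0.72 [190.7, 274.6] 249 [0.364 0.034 0.028] 0.05 [128. 124. 113.]
scene driver 0.86 [302.5, 185.1] 482 [ 0.458 -0.459  0.02 ] 0.031 [239.   53.   45.5]
scene elbow 0.76 [252.4, 371.1] 327 [ 0.765 -0.051  0.022] 0.087 [228. 222. 201.]
scene elbow 0.46 [179.0, 341.6] 2465 [0.531 0.186 0.049] 0.121 [135. 127. 120.]
scene carton 0.65 [201.1, 407.8] 1352 [0.76  0.203 0.038] 0.088 [180. 165. 140.]
scene tin 0.79 [140.7, 344.8] 268 [0.392 0.422 0.032] 0.12 [ 58.  101.  132.5]
```

Run:
```python
from h import *
pic=np.load("top_p.npy"); d=np.load("top_d.npy")
a=cv2.resize(pic[80:320,120:520],(800,480)); cv2.imwrite("pics/topcrop.png",a[...,::-1])
def rect(pts):
    r=cv2.minAreaRect((pts[:,:2]*1000).astype(np.float32)); return np.round(r[0],1),np.round(r[1],1),round(r[2],1)
rc=np.argwhere(d>0); w=world("top",d,rc); px=pic[rc[:,0],rc[:,1]]
def box(c,r,z0,z1):
    k=(abs(w[:,0]-c[0])<r)&(abs(w[:,1]-c[1])<r)&(w[:,2]>z0)&(w[:,2]<z1); return w[k]
def rows(n,p):print(n,len(p),rect(p),p.mean(0).round(4))
k=box((.51,.2),.2,.042,.058); rows("unit top",k)
for n,c,z in(("cover",(.514,-.301),.031),("big",(.35,-.308),.045),("pink",(.686,-.377),.031)):
    rows(n+" all",box(c,.09,.02,.1)); rows(n+" plate",box(c,.09,z-.008,z+.008)); 
    p=box(c,.09,.02,.1); rows(n+" rib",p[p[:,2]>p[:,2].max()-.012])
rows("knob",box((.486,.29),.05,.105,.14))
rows("bay floor",box((.51,.15),.08,-.01,.03))
```

```text
unit top 3474 (array([485.9, 196. ]), array([397.2, 264.1]), 24.3) [0.511  0.2018 0.0515]
cover all 826 (array([ 515.7, -302.5]), array([100.8,  66.2]), 72.2) [ 0.5152 -0.3016  0.0345]
cover plate 737 (array([ 515.7, -302.5]), array([100.8,  66.2]), 72.2) [ 0.5152 -0.3018  0.0319]
cover rib 76 (array([ 515.7, -301.8]), array([44.4, 12.9]), 71.4) [ 0.5156 -0.3013  0.0583]
big all 1744 (array([ 350.7, -312.4]), array([ 93.6, 139.7]), 87.5) [ 0.3506 -0.3109  0.0482]
big plate 1534 (array([ 350.7, -312.4]), array([ 93.6, 139.7]), 87.5) [ 0.3504 -0.311   0.0443]
big rib 154 (array([ 350.4, -312.2]), array([17.7, 60.7]), 88.0) [ 0.3511 -0.312   0.0823]
pink all 786 (array([ 689. , -379.7]), array([ 66.2, 102.2]), 32.8) [ 0.6877 -0.3781  0.034 ]
pink plate 705 (array([ 689. , -379.7]), array([ 66.2, 102.2]), 32.8) [ 0.6878 -0.3784  0.0314]
pink rib 68 (array([ 688.8, -379.4]), array([11.7, 44.2]), 33.3) [ 0.6883 -0.3787  0.059 ]
knob 77 (array([476.4, 293.8]), array([23.8, 22.7]), 0.0) [0.4764 0.2937 0.1127]
bay floor 1094 (array([510. , 149.3]), array([159.3, 159.2]), 89.7) [0.5185 0.1372 0.0043]
```

View pics/topcrop.png

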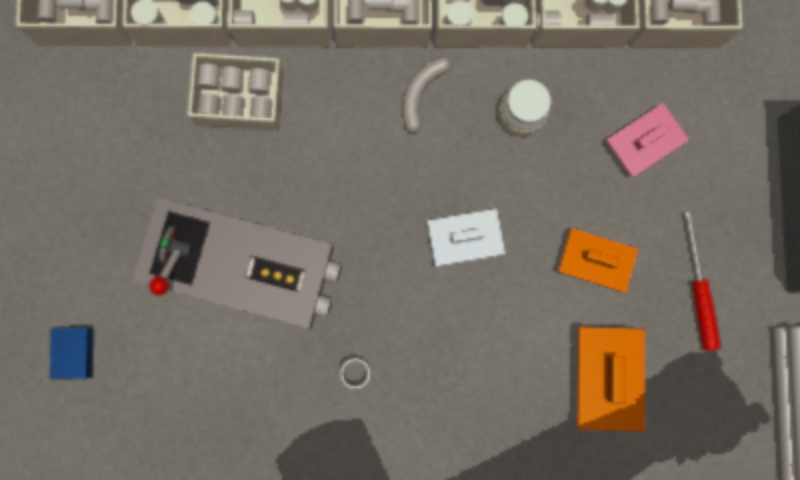

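Candidates in the crop are the small orange plate at (598,260), the large orange plate at (612,378, about 94×140 mm) and the pink one at (647,140). The small orange one is meant: it is not pink, it is the smaller of its colour, and it measures 100.8×66 mm with a 44×12 mm rib. The unit is at about (240,262). Its hubs are at the right end (its -y), and the red knob at (158,286) leans to its -x side.

Run:
```python
from h import *
pic=np.load("top_p.npy"); d=np.load("top_d.npy")
rc=np.argwhere(d>0); w=world("top",d,rc)
k=(abs(w[:,0]-.51)<.13)&(abs(w[:,1]-.2)<.16)&(w[:,2]>.046)&(w[:,2]<.056)
m=np.zeros(d.shape,np.uint8); m[tuple(rc[k].T)]=1
n,l,s,c=cv2.connectedComponentsWithStats(m); i=1+np.argmax(s[1:,4])
p=world("top",d,np.argwhere((l==i)))
r=cv2.minAreaRect((p[:,:2]*1000).astype(np.float32)); print(r)
a=r[2] if r[1][0]>r[1][1] else r[2]+90
while a<0:a+=180
while a>180:a-=180
yaw=np.radians(a-90); C=np.array(r[0])/1000
ux=np.array([np.cos(yaw),np.sin(yaw)]); uy=np.array([-ux[1],ux[0]])
print("yaw",a-90,"C",C,"hinge",C+.075*uy,"bay",C-.06*uy)
# pocket: low points in unit frame
q=np.c_[(w[:,:2]-C)@ux,(w[:,:2]-C)@uy,w[:,2]]
k=(abs(q[:,0])<.04)&(q[:,1]<-.0)&(q[:,1]>-.12)&(q[:,2]<.044); b=q[k]; print("pocket",len(b),b.min(0),b.max(0),b.mean(0))
k=(q[:,2]>.1)&(abs(q[:,0])<.1)&(abs(q[:,1]-.075)<.05); print("knob unit frame",q[k].min(0),q[k].max(0))
```

```text
((512.7289428710938, 207.6890869140625), (250.32373046875, 120.35811614990234), 74.74449920654297)
yaw -15.255500793457031 C [0.51272894 0.20768909] hinge [0.53246323 0.28004624] bay [0.49694151 0.14980336]
pocket 310 [-0.03301101 -0.11276809  0.00408775] [ 0.023725   -0.02076257  0.0436455 ] [ 0.00145249 -0.0574592   0.01562817]
knob unit frame [-0.0699656   0.06226433  0.10063431] [-0.04343538  0.0861622   0.12379913]
```

```bash
python3 -m jog '[[0,1,2,0,0,0,1.6],[0,2,4,0,0,0,3.2],[0,3,6,0,0,0,4.8],[0,4,8,0,0,0,6.4],[0,5,10,0,0,0,8]]'
```

```text
time: 2.0
ee_pos: [0.3424, -0.2742, 0.2314]
tcp_rot: [-90.0, -0.0, -25.0]
wrist_force: [1.8, -0.5, -0.2]
opening: 0.0853
```

```bash
python3 -m jog '[[0,0.4,1.9,0,0,0,1],[0,0.8,3.8,0,0,0,1.9],[0,1.2,5.7,0,0,0,1.9],[0,1.6,7.6,0,0,0,1.9],[0,2,9.5,0,0,0,1.9]]'; python3 -m jog '[[0,0.4,1.9,0,0,0,0],[0,0.8,3.8,0,0,0,0],[0,1.2,5.7,0,0,0,0],[0,1.6,7.6,0,0,0,0],[0,1.6,7.6,0,0,0,0]]'
```

```text
time: 2.5
ee_pos: [0.3919, -0.0365, 0.2316]
tcp_rot: [-90.0, -0.1, -15.8]
wrist_force: [1.1, 0.0, 0.5]
opening: 0.0856
time: 3.0
ee_pos: [0.4322, 0.1561, 0.2305]
tcp_rot: [-90.0, 0.1, -15.4]
wrist_force: [-0.3, -1.3, -0.5]
opening: 0.0854
```

```bash
cat >> h.py <<'E'
from scipy.spatial.transform import Rotation as Ro
def wrist():
    o=bot.get_obs(); pic,d=bot.camera("wrist"); m=bot.camera_model("wrist")
    R=Ro.from_euler("xyz",o["tcp_rot"],degrees=True).as_matrix(); T=np.array(m["tool_from_camera"])
    v,u=np.indices(d.shape); P=np.stack([(u-m["cx"])/m["fx"]*d,(v-m["cy"])/m["fy"]*d,d],-1)
    W=(P@T[:3,:3].T+T[:3,3])@R.T+o["ee_pos"]; W[d<=0]=np.nan
    return pic,W,o
E
python3 - <<'E'
from h import *
pic,W,o=wrist(); cv2.imwrite("pics/w1.png",pic[...,::-1]); np.save("w1.npy",W); np.save("w1p.npy",pic)
print(o["ee_pos"],o["tcp_rot"], W[::100,::160].round(3))
E
```

```text
[0.4322052  0.15614053 0.23047459] [-8.99712553e+01  5.48432042e-02 -1.54464659e+01] [[[ 0.166  0.411  0.001]
  [ 0.322  0.368  0.   ]
  [ 0.471  0.296  0.114]
  [ 0.635  0.281 -0.   ]]

 [[ 0.11   0.326  0.   ]
  [ 0.281  0.279 -0.   ]
  [ 0.453  0.231  0.002]
  [ 0.623  0.184  0.   ]]

 [[ 0.046  0.224  0.001]
  [ 0.234  0.172  0.002]
  [ 0.422  0.119  0.   ]
  [ 0.609  0.067  0.001]]

 [[-0.02   0.103  0.013]
  [ 0.175  0.041  0.001]
  [ 0.384 -0.017  0.002]
  [ 0.593 -0.075  0.001]]]
```

View pics/w1.png

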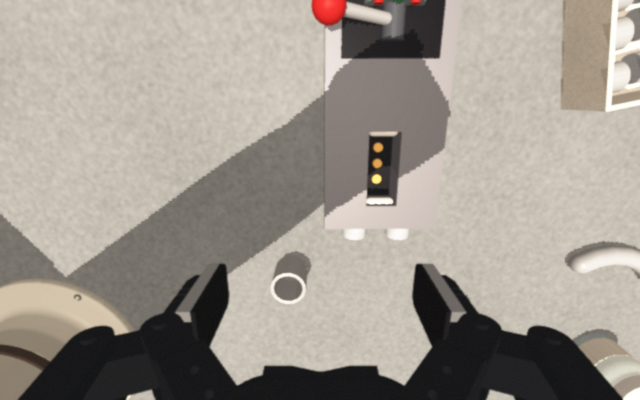

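The wrist view shows the bay pocket at about (382,168), square to the image, with white catches at (382,133) and (380,202). The knob is at (329,8) and the stem runs to about (390,15). I'll measure the unit from the wrist depth.

```bash
cat >> h.py <<'E'
def unit_from(W):
    a=np.radians(-15.25); ux=np.array([np.cos(a),np.sin(a)]); uy=np.array([-ux[1],ux[0]]); C=np.array([.5127,.2077])
    q=np.dstack([(W[...,:2]-C)@ux,(W[...,:2]-C)@uy,W[...,2]]); return q,C,ux,uy
E
python3 - <<'E'
from h import *
W=np.load("w1.npy"); q,C,ux,uy=unit_from(W)
def near(a): return q[a]
t=q[(abs(q[...,2]-.051)<.006)&(abs(q[...,0])<.075)&(abs(q[...,1])<.15)]
print("top z",np.median(t[:,2]))
# side edges per y slice, ends
for y in np.arange(-.12,.04,.02):
    s=t[abs(t[:,1]-y)<.004]; print(round(y,3),len(s),np.percentile(s[:,0],[.5,99.5]).round(4) if len(s) else"")
s=t[abs(t[:,0])<.05]; print("end y",np.percentile(s[:,1],[.3,99.7]))
# pocket hole edges
for y in (-.085,-.075,-.06,-.045,-.035):
    h=q[(abs(q[...,1]-y)<.003)&(abs(q[...,0])<.03)&(q[...,2]<.045)]; print("hole x",y,h[:,0].min().round(4),h[:,0].max().round(4))
h=q[(abs(q[...,0])<.008)&(abs(q[...,1]+.06)<.055)&(q[...,2]<.045)]; print("hole y",h[:,1].min(),h[:,1].max())
for y in (-.06,): 
    tt=t[(abs(t[:,1]-y)<.015)]; print("lips",tt[tt[:,0]<0][:,0].max(),tt[tt[:,0]>0][:,0].min())
tt=t[abs(t[:,0])<.008]; print("lipsy",tt[tt[:,1]<-.06][:,1].max(),tt[tt[:,1]>-.06][:,1].min())
k=q[(q[...,2]>.09)&(abs(q[...,1]-.075)<.04)&(abs(q[...,0])<.1)]; print("knob",k.min(0),k.max(0))
p=k; A=np.c_[2*p,np.ones(len(p))]; x=np.linalg.lstsq(A,(p**2).sum(1),rcond=None)[0]; print("sphere",x[:3],np.sqrt(x[3]+(x[:3]**2).sum()))
E
```

```text
top z 0.051132495844389336
-0.12 763 [-0.0593  0.0594]
-0.1 759 [-0.0593  0.0595]
-0.08 646 [-0.0593  0.0597]
-0.06 677 [-0.0593  0.0598]
-0.04 708 [-0.0593  0.0597]
-0.02 955 [-0.0593  0.0597]
0.0 1043 [-0.0593  0.0601]
0.02 1147 [-0.0593  0.0596]
end y [-0.12527773  0.08890067]
hole x -0.085 -0.01 0.0166
hole x -0.075 -0.0092 0.0167
hole x -0.06 -0.0099 0.0166
hole x -0.045 -0.0094 0.0166
hole x -0.035 -0.0098 0.0166
hole y -0.10050429272250903 -0.023844761981339876
lips -0.015618965731523991 0.015730372023251504
lipsy -0.09884785684023181 -0.0223819734389318
knob [-0.06965951  0.06084927  0.09008686] [-0.03262857  0.07796809  0.11881948]
sphere [-0.05586021  0.07665558  0.09880147] 0.017841596745793015
```

```bash
python3 -m jog '[[0,0.4,1.5,0,0,0,0],[0,0.9,3,0,0,0,0],[0,1.3,4.6,0,0,0,0],[0,1.3,4.6,0,0,0,0],[0,1.3,4.6,0,0,0,0]]'
```

```text
time: 3.55
ee_pos: [0.4645, 0.266, 0.231]
tcp_rot: [-90.1, 0.0, -15.8]
wrist_force: [-0.0, -0.5, -0.6]
opening: 0.0852
```

```bash
python3 -m jog '[[0,0.56,1.15,0,0,0,0.1],[0,0.56,1.15,-1.5,0,0,0.1],[0,0.56,1.15,-3,0,0,0.1],[0,0.56,1.15,-4,0,0,0.1],[0,0.56,1.15,-4,0,0,0.1]]' 20; python3 -m jog '[[0,0,0,-1,0,0,0],[0,0,0,-2,0,0,0],[0.3,0,0,-2,0,0,0],[0.45,0,0,-2,0,0,0],[0.45,0,0,-2,0,0,0]]'
```

```text
time: 4.05
ee_pos: [0.4771, 0.2926, 0.1282]
tcp_rot: [-90.2, 0.2, -15.4]
wrist_force: [0.6, -1.3, 0.1]
opening: 0.0853
time: 4.55
ee_pos: [0.4796, 0.2954, 0.0838]
tcp_rot: [-89.9, -0.1, -15.3]
wrist_force: [2.2, -1.7, 1.0]
opening: 0.047
```

Now sweep it to upright along an arc, then close to centre it.

```bash
python3 -m jog '[[0.45,0.5,-0.14,0.4,0,0,0],[0.45,1,-0.28,0.8,0,0,0],[0.45,1.5,-0.41,1,0,0,0],[0.45,2.1,-0.57,1.2,0,0,0],[0.45,2.1,-0.57,1.2,0,0,0]]'; python3 -m jog '[[0.45,0,0,0,0,0,0],[0.45,0,0,0,0,0,0],[0.45,0,0,0,0,0,0]]'
```

```text
time: 5.05
ee_pos: [0.5328, 0.2811, 0.1136]
tcp_rot: [-89.9, -0.1, -15.3]
wrist_force: [-0.4, -0.0, 0.7]
opening: 0.0467
time: 5.35
ee_pos: [0.5305, 0.2812, 0.1113]
tcp_rot: [-90.0, 0.0, -15.2]
wrist_force: [0.3, -0.0, 0.9]
opening: 0.0472
```

```bash
python3 -m jog '[[0.45,0.08,-0.04,0,0,0,0],[0.6,0.08,-0.04,0,0,0,0],[0.8,0.08,-0.04,0,0,0,0],[0.8,0.08,-0.04,0,0,0,0],[0.8,0.08,-0.04,0,0,0,0]]' 20; python3 -m jog '[[0.8,0,0,0,0,0,0],[0.8,0,0,0,0,0,0],[0.8,0,0,0,0,0,0]]'
```

```text
time: 5.85
ee_pos: [0.5329, 0.2801, 0.1114]
tcp_rot: [-90.0, 0.0, -15.3]
wrist_force: [-2.0, 0.3, 2.5]
opening: 0.0244
time: 6.15
ee_pos: [0.533, 0.2801, 0.1114]
tcp_rot: [-90.0, -0.0, -15.3]
wrist_force: [-2.9, -0.6, 3.4]
opening: 0.0247
```

```bash
python3 -m jog '[[0.4,0,0,0,0,0,0],[0,0,0,0,0,0,0],[0,0,0,0,0,0,0],[0,0,0,0,0,0,0],[0,0,0,0,0,0,0]]'; python3 -m jog '[[0,0,0,1.5,0,0,0],[0,0,0,3,0,0,0],[0,0,-1.5,4.5,0,0,0],[0,-0.6,-3.5,4.5,0,0,0],[0,-0.9,-5.3,4.5,0,0,0]]';  python3 -m jog '[[0,-0.3,-1.9,0,0,0,0],[0,-0.3,-1.9,0,0,0,0],[0,-0.3,-1.9,0,0,0,0],[0,-0.3,-1.9,0,0,0,0]]'
python3 - <<'E'
from h import *
pic,W,o=wrist(); cv2.imwrite("pics/w2.png",pic[...,::-1])
q,C,ux,uy=unit_from(W)
k=q[(q[...,2]>.12)&(abs(q[...,1]-.075)<.04)&(abs(q[...,0])<.1)]; print("knob",len(k),k.min(0),k.max(0))
k=q[(q[...,2]>.07)&(abs(q[...,1]-.075)<.04)&(abs(q[...,0])<.1)]; print("lever",len(k),k.min(0),k.max(0))
E
```

```text
time: 6.65
ee_pos: [0.533, 0.28, 0.1112]
tcp_rot: [-90.0, -0.0, -15.3]
wrist_force: [0.3, 0.3, -0.1]
opening: 0.0855
time: 7.15
ee_pos: [0.5104, 0.1468, 0.2252]
tcp_rot: [-89.9, -0.1, -15.2]
wrist_force: [1.5, -0.9, 0.4]
opening: 0.0853
time: 7.55
ee_pos: [0.5032, 0.1007, 0.2238]
tcp_rot: [-90.0, -0.0, -15.2]
wrist_force: [0.5, -0.8, -0.1]
opening: 0.0852Traceback (most recent call last):
  File "<stdin>", line 4, in <module>
    return umr_minimum(a, axis, None, out, keepdims, initial, where)
ValueError: zero-size array to reduction operation minimum which has no identity
```

View pics/w2.png

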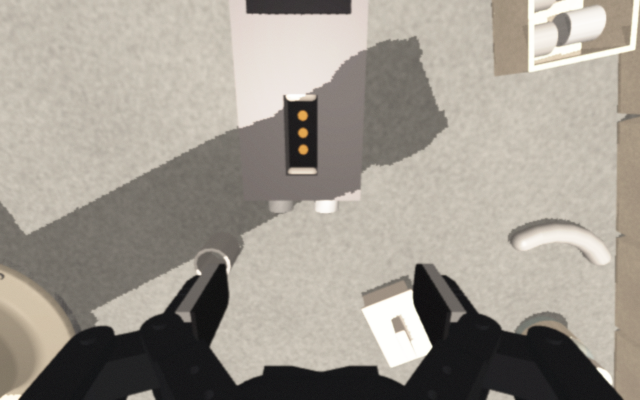

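The wrist view has the bay at (301,135), but the knob is out of frame. I'll check the lever with the top and scene cameras.

Run:
```python
from h import *
for c in("top","scene"):
    pic,d=bot.camera(c); rc=np.argwhere(d>0); w=world(c,d,rc); q,C,ux,uy=unit_from(w[:,None,:]); q=q[:,0]
    px=pic[rc[:,0],rc[:,1]].astype(int)
    k=(q[:,2]>.105)&(abs(q[:,1]-.075)<.04)&(abs(q[:,0])<.1)&(px[:,0]>2*px[:,1]); print(c,k.sum(),q[k].min(0),q[k].max(0),np.median(q[k],0)) if k.sum() else print(c,0)
```

```text
top 63 [-0.01129917  0.06299817  0.13063729] [0.01226308 0.08429171 0.14623458] [-0.0017437   0.07391151  0.14204677]
scene 43 [-0.00676839  0.06033539  0.12394719] [0.01558969 0.08326155 0.1470037 ] [0.00713252 0.07021322 0.13727359]
```

```bash
python3 -m jog '[[0,0.1,-2,0,0,0,-0.5],[0,0.2,-4,0,0,0,-0.5],[0,0.3,-6,0,0,0,-0.5],[0,0.4,-8,0,0,0,-0.5],[0,0.4,-10,0,0,0,-0.5]]';python3 -m jog '[[0,0,-2,0,0,0,0],[0,0.1,-4,0,0,0,0],[0,0.1,-5.5,0,0,0,0],[0,0.1,-5.5,0,0,0,0],[0,0.1,-5.5,0,0,0,0]]'
python3 - <<'E'
from h import *
pic,W,o=wrist(); cv2.imwrite("pics/w3.png",pic[...,::-1])
def rr(z0,z1):
    p=W[(abs(W[...,0]-.5157)<.075)&(abs(W[...,1]+.302)<.075)&(W[...,2]>z0)&(W[...,2]<z1)]; print(len(p),cv2.minAreaRect((p[:,:2]*1000).astype(np.float32)),p[:,2].max())
rr(.025,.038); rr(.05,.065); print(bot.get_obs()["ee_pos"])
E
```

```text
time: 8.2
ee_pos: [0.5134, -0.1508, 0.2236]
tcp_rot: [-90.0, 0.0, -17.7]
wrist_force: [0.6, 0.3, 0.6]
opening: 0.0855
time: 8.7
ee_pos: [0.5158, -0.2872, 0.223]
tcp_rot: [-90.0, 0.1, -17.8]
wrist_force: [-0.6, -0.5, 0.2]
opening: 0.0852
4852 ((515.9978637695312, -304.1249084472656), (99.67261505126953, 66.0998764038086), 72.20492553710938) 0.036947666832277765
513 ((515.9432373046875, -303.5802917480469), (43.49980163574219, 11.286365509033203), 72.41777801513672) 0.06086868591114408
[ 0.51588628 -0.28644234  0.22334657]
```

View pics/w3.png

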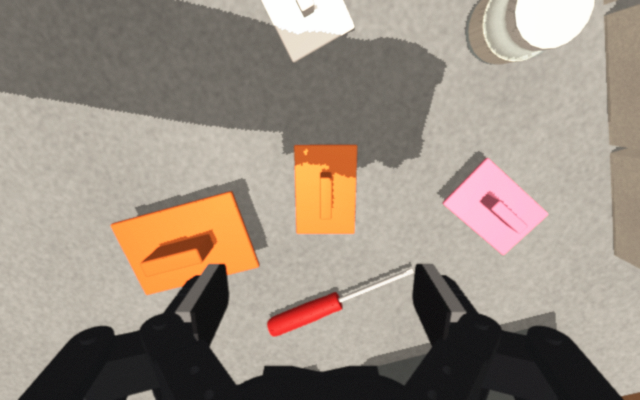

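The wrist view confirms the small orange cover at (326,190), square to the jaws, with the larger orange one at (190,243) and the pink one at (495,205). I'll descend and grip the rib.

```bash
python3 -m jog '[[0,0,-0.67,-1.5,0,0,0],[0.4,0,-0.67,-3,0,0,0],[0.5,0,-0.67,-4.5,0,0,0],[0.5,0,-0.67,-5.5,0,0,0],[0.5,0,-0.67,-5.5,0,0,0]]';python3 -m jog '[[0.5,0,0,0,0,0,0],[0.5,0,0,0,0,0,0]]'
```

```text
time: 9.25
ee_pos: [0.5142, -0.3012, 0.0826]
tcp_rot: [-89.9, 0.3, -17.6]
wrist_force: [-0.0, 0.8, 1.1]
opening: 0.0429
time: 9.45
ee_pos: [0.5167, -0.3037, 0.0887]
tcp_rot: [-90.0, -0.2, -17.7]
wrist_force: [-0.6, 0.2, -0.2]
opening: 0.0429
```

```bash
python3 -m jog '[[0.5,-0.02,0,-1,0,0,0],[0.5,-0.02,0,-1.7,0,0,0],[0.5,-0.02,0,-2.05,0,0,0],[0.5,-0.02,0,-2.05,0,0,0],[0.5,-0.02,0,-2.05,0,0,0]]' 60;python3 -m jog '[[0.8,0,0,0,0,0,0],[1,0,0,0,0,0,0],[1,0,0,0,0,0,0],[1,0,0,0,0,0,0],[1,0,0,0,0,0,0]]' 60
```

```text
time: 9.95
ee_pos: [0.5156, -0.3042, 0.0365]
tcp_rot: [-90.0, -0.1, -17.8]
wrist_force: [0.2, 0.4, 0.4]
opening: 0.0425
time: 10.45
ee_pos: [0.5154, -0.3042, 0.0361]
tcp_rot: [-90.0, -0.1, -17.8]
wrist_force: [-0.3, -0.2, 5.6]
opening: 0.0109
```

```bash
python3 -m jog '[[1,0,0,0.8,0,0,0],[1,0,0,2,0,0,0],[1,0,0,3.5,0,0,0],[1,0,0,5,0,0,0],[1,0,1.5,5,0,0,0.5]]';python3 -m jog '[[1,-0.1,1.8,0,0,0,0],[1,-0.2,3.6,0,0,0,0],[1,-0.3,5.4,0,0,0,0],[1,-0.4,7.2,0,0,0,0],[1,-0.4,9,0,0,0,0]]'; python3 -m jog '[[1,-0.1,1.8,0,0,0,0],[1,-0.2,3.6,0,0,0,0],[1,-0.3,5,0,0,0,0],[1,-0.3,6,0,0,0,0],[1,-0.3,6,0,0,0,0]]'; python3 -m jog '[[1,0,0,0,0,0,0],[1,0,0,0,0,0,0]]'
```

```text
time: 10.95
ee_pos: [0.5168, -0.2696, 0.1655]
tcp_rot: [-90.1, -0.5, -15.4]
wrist_force: [0.2, 1.0, -0.1]
opening: 0.0107
time: 11.45
ee_pos: [0.5044, -0.0398, 0.1602]
tcp_rot: [-90.0, -0.0, -15.3]
wrist_force: [2.2, -0.1, -0.5]
opening: 0.0109
time: 11.95
ee_pos: [0.4971, 0.1112, 0.1599]
tcp_rot: [-90.0, 0.0, -15.1]
wrist_force: [-0.3, -0.3, -1.3]
opening: 0.0104
time: 12.15
ee_pos: [0.4975, 0.1079, 0.16]
tcp_rot: [-90.0, 0.0, -15.3]
wrist_force: [-1.6, -0.4, -0.6]
opening: 0.0109
```

```bash
python3 -m jog '[[1,-0.02,0.8,0,0,0,0],[1,-0.04,1.62,0,0,0,0],[1,-0.04,1.62,0,0,0,0],[1,-0.04,1.62,0,0,0,0],[1,-0.04,1.62,0,0,0,0]]'
python3 - <<'E'
from h import *
pic,W,o=wrist(); cv2.imwrite("pics/w4.png",pic[...,::-1]); print(o["ee_pos"],o["tcp_rot"])
p=W.reshape(-1,3); c=pic.reshape(-1,3).astype(int)
k=(c[:,0]>1.4*c[:,1])&(c[:,1]>1.8*c[:,2])&(p[:,2]>.11)&(p[:,2]<.2); p=p[k]; p=p[np.linalg.norm(p[:,:2]-o["ee_pos"][:2],axis=1)<.08]
for z0,z1 in((.14,.165),(.17,.19)):
    s=p[(p[:,2]>z0)&(p[:,2]<z1)]; print(len(s),s[:,2].mean(),cv2.minAreaRect((s[:,:2]*1000).astype(np.float32)))
    if len(s)>50: print(np.linalg.lstsq(np.c_[s[:,:2]-s[:,:2].mean(0),np.ones(len(s))],s[:,2],rcond=None)[0])
pic,d=bot.camera("top"); rc=np.argwhere(d>0); w=world("top",d,rc)
s=w[(abs(w[:,0]-.497)<.08)&(abs(w[:,1]-.149)<.08)&(w[:,2]>.145)&(w[:,2]<.165)]; print("top",len(s),cv2.minAreaRect((s[:,:2]*1000).astype(np.float32)))
E
```

```text
time: 12.65
ee_pos: [0.4966, 0.1481, 0.16]
tcp_rot: [-90.0, -0.0, -15.3]
wrist_force: [-0.2, -0.3, -0.8]
opening: 0.0106
[0.49657322 0.14809953 0.16004934] [-9.00151180e+01 -1.07504334e-03 -1.53203129e+01]
12965 0.15581073164887005 ((496.8597106933594, 149.18896484375), (98.92938995361328, 65.0296859741211), 74.52904510498047)
[-0.00032934 -0.00259713  0.15581073]
2623 0.18202784842445205 ((496.71893310546875, 148.55752563476562), (40.47521209716797, 36.49177932739258), 33.866905212402344)
[-0.02901166 -0.07426347  0.18202785]
top 191 ((491.20648193359375, 104.9778823852539), (72.5065689086914, 30.58027458190918), 10.115857124328613)
```

View pics/w4.png

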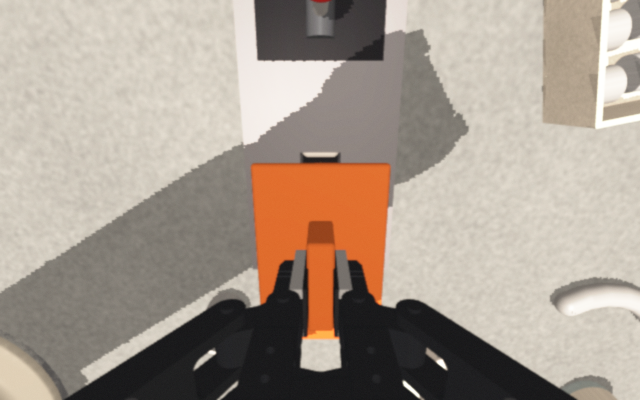

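The cover is held level and sits 0.3 mm from the bay centre and 0.2° from square. I'll descend.

```bash
python3 -m jog '[[1,0,0,-1,0,0,0.05],[1,0,0,-2,0,0,0.05],[1,0,0,-2.8,0,0,0.05],[1,0,0,-2.8,0,0,0.05],[1,0,0,-2.8,0,0,0.05]]' 80; python3 -m jog '[[1,0,0,-0.1,0,0,0],[1,0,0,-0.2,0,0,0],[1,0,0,-0.3,0,0,0],[1,0,0,-0.4,0,0,0],[1,0,0,-0.4,0,0,0]]'
```

```text
time: 13.25
ee_pos: [0.4965, 0.1487, 0.0905]
tcp_rot: [-90.0, 0.0, -15.0]
wrist_force: [-0.4, 0.2, -1.0]
opening: 0.01
time: 13.75
ee_pos: [0.4963, 0.1491, 0.0797]
tcp_rot: [-90.0, 0.0, -15.0]
wrist_force: [0.3, -0.2, -2.0]
opening: 0.0105
```

```bash
python3 -m jog '[[1,0,0,-0.08,0,0,0],[1,0,0,-0.16,0,0,0],[1,0,0,-0.24,0,0,0],[1,0,0,-0.3,0,0,0],[1,0,0,-0.3,0,0,0]]'
```

```text
time: 14.25
ee_pos: [0.4973, 0.1491, 0.0736]
tcp_rot: [-90.0, -0.1, -15.0]
wrist_force: [-0.1, -1.4, 5.0]
opening: 0.0102
```

```bash
python3 -m jog '[[1,0,0,-0.06,0,0,0],[1,0,0,-0.12,0,0,0],[1,0,0,-0.16,0,0,0],[1,0,0,-0.2,0,0,0]]'
```

```text
time: 14.65
ee_pos: [0.4964, 0.149, 0.0672]
tcp_rot: [-90.0, 0.0, -15.0]
wrist_force: [0.3, -1.7, -1.6]
opening: 0.0104
```

```bash
python3 -m jog '[[1,0,0,-0.06,0,0,0],[1,0,0,-0.12,0,0,0],[1,0,0,-0.18,0,0,0],[1,0,0,-0.22,0,0,0],[1,0,0,-0.22,0,0,0]]'
```

```text
time: 15.15
ee_pos: [0.4965, 0.1492, 0.0621]
tcp_rot: [-90.0, -0.0, -15.0]
wrist_force: [0.5, -0.7, -2.5]
opening: 0.0099
```

```bash
python3 -m jog '[[1,0,0,-0.03,0,0,0],[1,0,0,-0.06,0,0,0],[1,0,0,-0.06,0,0,0]]'
```

```text
time: 15.45
ee_pos: [0.4966, 0.1491, 0.0606]
tcp_rot: [-90.0, -0.0, -15.0]
wrist_force: [0.4, -0.5, -1.1]
opening: 0.0101
```

```bash
python3 -m jog '[[1,0,0,-0.04,0,0,0],[1,0,0,-0.04,0,0,0],[1,0,0,-0.04,0,0,0]]'
```

```text
time: 15.75
ee_pos: [0.4967, 0.1492, 0.0603]
tcp_rot: [-90.0, -0.0, -15.0]
wrist_force: [-1.5, -0.9, 5.1]
opening: 0.0099
```

```bash
python3 -m jog '[[1,0,0,-0.03,0,0,0],[1,0,0,-0.03,0,0,0],[1,0,0,-0.03,0,0,0]]'
```

```text
time: 16.05
ee_pos: [0.4967, 0.1492, 0.0603]
tcp_rot: [-90.0, -0.1, -15.0]
wrist_force: [-5.2, -1.7, 11.3]
opening: 0.0102
```

```bash
python3 -m jog '[[1,0,0,0,0,0,0],[1,0,0,0,0,0,0],[1,0,0,0,0,0,0],[1,0,0,0,0,0,0],[1,0,0,0,0,0,0]]'
python3 - <<'E'
from h import *
pic,W,o=wrist(); cv2.imwrite("pics/w5.png",pic[...,::-1]); print(o["ee_pos"],o["wrist_force"])
q,C,ux,uy=unit_from(W); c=pic.astype(int); org=(c[...,0]>1.4*c[...,1])&(c[...,1]>1.8*c[...,2])
s=q[org&(abs(q[...,0])<.05)&(abs(q[...,1]+.06)<.07)&(q[...,2]<.062)&(q[...,2]>.045)]
print("plate",len(s),np.median(s[:,2]),cv2.minAreaRect((s[:,:2]*1000).astype(np.float32)),np.linalg.lstsq(np.c_[s[:,:2],np.ones(len(s))],s[:,2],rcond=None)[0])
t=q[~org&(abs(q[...,0])<.05)&(abs(q[...,1]-.01)<.015)]; print("housing z",np.nanmedian(t[:,2]))
for n in("top","scene"):
    pic,d=bot.camera(n); rc=np.argwhere(d>0); w=world(n,d,rc); q,_,_,_=unit_from(w[:,None,:]); q=q[:,0]; px=pic[rc[:,0],rc[:,1]].astype(int)
    k=(q[:,2]>.105)&(abs(q[:,1]-.075)<.04)&(abs(q[:,0])<.1)&(px[:,0]>2*px[:,1]); print(n,k.sum(),q[k].min(0) if k.any() else"",q[k].max(0) if k.any() else"")
print(bot.get_obs()["wrist_force"])
E
```

```text
time: 16.55
ee_pos: [0.4967, 0.1492, 0.0603]
tcp_rot: [-90.0, -0.1, -15.0]
wrist_force: [-5.0, -1.1, 12.1]
opening: 0.0102
[0.49667322 0.14918774 0.0602752 ] [-4.97633658 -1.0707738  12.10346466]
plate 12858 0.055950964315248534 ((-0.08002471923828125, -59.512977600097656), (65.0649185180664, 98.4824447631836), 0.2924599051475525) [-0.00011451 -0.00188214  0.05589056]
housing z 0.050920135465745364
top 0  
scene 44 [-0.00686365  0.06240343  0.12195707] [0.01912378 0.08111016 0.14618331]
[-4.56929604 -1.54578364 12.00417091]
```

View pics/w5.png

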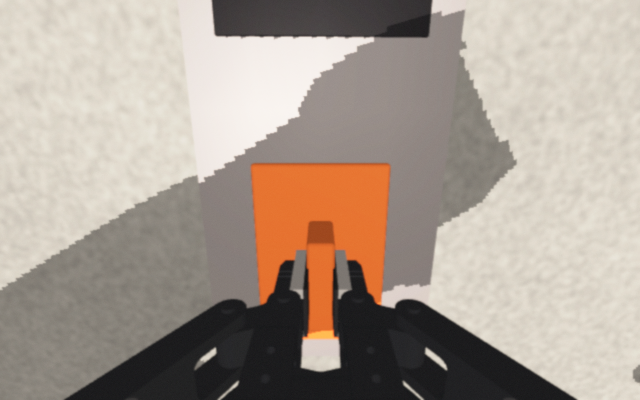

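The plate at (320,230) sits 5.0 mm above the housing, which is its own thickness, so it is flush. It is centred and level, the push is steady at 12 N, and the lever is unchanged. I'll hand in.

```bash
python3 -c "
from workcell import bot
print(bot.job_done()); o=bot.get_obs(); print(o['time'],o['ee_pos'],o['wrist_force'])"
```

```text
the job is handed in; nothing more can be done
None
the job is handed in; nothing more can be done
```

I set the lever upright, snapped the small orange cover home on the bay, and handed the job in at about 17 s with the gripper still pressing it down.

- **Lever:** I swept the knob to upright with the half-open jaws and centred it by closing on it. Afterwards the top camera put the knob within about 1 mm of the hinge line. After the snap only the scene camera could see it; its reading was much as before, apart from the knob's far edge showing 3.5 mm further to +x.
- **Cover:** The force rose on the way down, then dropped and turned to a slight pull before the hard stop. The wrist camera showed the plate top 5.0 mm above the housing, which is flush. It was within about 1 mm of centre, 0.3° of square and 0.1° of level.
- **Push:** It was steady at about 12 N just before hand-in, slightly above the 10 N asked. There was also about 5 N of sideways force, which I left alone.
- **Bystanders:** The arm was only lowered at the knob, the cover and the bay, and no unexpected contact forces showed. I did not measure the spare cover or the other items again at the end. I could not read the robot's state after hand-in.

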